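# Show the fitter the missing bus link and its seat

### The arm

A 6-joint arm with a two-finger parallel gripper is mounted at the origin on a cart in front of the work surface, level with it; the furniture and walls round the work are solid. World frame = base frame: x ahead of the robot, y to its left, z up, the work surface at z = 0. Lengths are in m, angles in rad, forces in N, time in s.
With the tool pointing down it reaches from about 0.25 to 0.8 m from the base axis. Payload 8.5 kg.
Tool frame: the origin (TCP) lies between the finger pads; the fingertips stand 19 mm ahead of it and the grasp point (between the pads) is the TCP; z points along the fingers, y is the line along which they close (so a half turn about z gives the same grasp; the last joint's range is limited). The gripper opens to 85 mm and grips with 20 to 120 N. Pads are 22 mm wide; open, the fingers measure 114 mm over their backs; the gripper's body (76 mm by 85 mm) begins 54 mm behind the grasp point. The pads swing forward as they close: fully open they stand 13 mm farther back than shut.
Start: joints at [-1.326, 0.238, -0.013, 1.319, 0, 1.571], TCP at [0.127, -0.509, 0.25] pointing down, gripper open.
Joint ranges: [-2.66, 2.66], [-1.03, 1.9], [-1.14, 1.46], [-1.82, 2.27], [-1.45, 1.34], [-3.14, 3.14]. Speed limits (rad/s): [2.22, 2.22, 2.79, 3.14, 3.14, 3.14].

### API

Orientations are given as a rotation vector (axis times angle).
In Python, from rig import arm gives the robot as it stands.
- The arm moves only by the shell command python3 -m crank 'ROWS' [OPENING] [FORCE]. ROWS is JSON, a list of rows, each a list of 4 numbers: the shift along the world's x, y, z in mm, then the turn about the world's z in degrees. In form: [[x, y, z, yaw], ...]. A call has 1 to 8 rows; each row shifts and turns the commanded pose from where the row before left it; what a row does not reach is not made up. A row lasts 1/10 s, in which the tool goes at most 50 mm and 8.59 degrees, less where a joint would pass 70% of its speed; a pose out of reach is approached as far as the arm can. A call is refused whole if a number of a shift passes 50 or a number of a turn 8.59, either way. A call with a gripper value outside its range is refused whole. OPENING is the finger opening in mm, from 0 to 85.4, set as the call begins (- or left out, the last holds). The fingers move at their own pace and stop on an object; FORCE is the grip in N (left out, the last holds). Time passes only in rows, so rows that do not move let the fingers close. It gives the time, the measured TCP pose, the force, the opening and the grip force at its end, in the units of the state.
- arm.sense(): the state, without advancing time (a new reading comes with each control period).
- arm.read_camera(name): name is "scene" or "top" or "wrist"; returns a dict with "color" (420x560x3 uint8, red, green, blue), "fx", "fy", "cx", "cy" (pixels), "R" (3x3) and "t" (3): a world point X has camera coordinates R X + t; the wrist camera has in their place "mount" (4x4, takes a point from camera to tool coordinates, whose origin is the TCP and whose axes are the flange's). Camera axes: x right, y down, z forward; pixel columns grow to the right and rows downward; lengths in m; the calibration is good to about 2 mm. A picture is of the moment at which its call begins: read the wrist's pose just before it. There is no depth.
- arm.hand_in(): hands the job in; it is judged then, once.
Trained networks look in a picture, given as the dict that the camera call returned (one of the last four; its "shot" number tells which), for a name from the list of things; names that differ only in an ending like _2 or _b are one class to them, and where a whole thing is asked for, a point or a joint stands for the part that bears it (a point fixed in the world has none). Each returns a list of dicts, best first, with "p" (0 to 1); they miss things now and then, are a little off and sometimes report something else, mostly with a low value. They report only what shows in the picture. A call takes as long as a camera call.
- arm.boxes_of(picture, thing): "rect" ([left, top, right, bottom] in pixels, round what is visible of it).
The state is a dict: "clock": time; "q": joint angles; "joint_velocities": joint speeds; "tau": joint torques, N m; "tcp_pos": TCP position; "tcp_rot": TCP orientation; "force": force on the tool from outside, world axes, zero at the start; "torque": the same for the moment, N m; "finger_gap": opening from 0.0 (shut) to 1.0 (fully open); "finger_force": force on a finger pad.
Only numpy, scipy, OpenCV 4.12 (cv2) and the standard library are available. Lean on these libraries where they do the work, as an engineer would, in place of code of your own. Each camera call takes 0.05 s, during which the arm holds its last target. There are 200 camera calls.

### The job

Show the fitter what is missing: point with the fingertips straight down at the middle of the copper link that lies loose on the bench, about two centimetres above it without touching, and hold still there for two seconds; then point in the same way at the middle of the empty seat in the black jig for two seconds. Touch and move nothing, rise about ten centimetres between the two, and do not bring the fingertips down over the seated links, the white block or the coil, which are not meant. Finally draw the hand straight up, well clear of the bench (20 cm or so).

Things in the scene. Friction and masses are not known exactly. Their poses are not given: they have to be found in the camera images.
- spare_link: the loose copper bus link to be pointed at first: a flat copper-coloured bar 18 x 64 mm, 3 mm thick (6 mm at the silvery bolt head near one end), lying flat on the bench top (z = 0), at any yaw, to the left of the jig. Origin: centre of its underside; its y axis runs along the 64 mm
- empty_seat: the empty seat in the jig: the one of its three pockets with no copper link in it, where the amber insulating strip (66 x 20 mm) on the pocket floor is seen. Origin: middle of the pocket's floor, 12 mm above the bench and 4 mm below the jig's top face; its y axis runs along the pocket. Which pocket is empty varies
- jig: fixed jig plate, black with a thin aluminium sole, 112 mm (its x) x 182 mm (its y) x 16 mm high, with screw heads up to 19 mm in the corners and three pockets 68 x 22 x 4 mm side by side: long side along the jig's x, middles at y = -50, 0 and +50 mm. Origin: centre of its underside, on the bench
- seated_link_a: copper link like the spare one, lying in one pocket of the jig (not to be pointed at). Its underside is 12 mm above the bench, its bar 1 mm below the jig's top and its bolt head 2 mm above it. Origin: centre of its underside; y along its length
- seated_link_b: the second copper link lying in the jig, same sizes and origin as seated_link_a (not to be pointed at)
- spacer_block: bystander: white block 27 x 56 x 20 mm high with two dark holes, loose on the bench. Origin: centre of its underside
- nickel_coil: bystander: grey-silver ring-shaped coil of nickel strip, 68 mm across, 9 mm high, loose on the bench. Origin: centre of its underside. The spare link, the block and the coil swap places from start to start

How it is judged:
On the way, in this order (a step that is already met when the one before it is completed fails the run):
1. fingertips held for 1.5 s over the middle of the spare link (grasp point within 25 mm sideways), clear above it by at most about 45 mm (horizontal distance between the grasp point and spare_link below 0.025 m and z of the grasp point in the frame of spare_link between 0.022 and 0.07 m), for 1.5 s.
2. the hand rises between the two (grasp point more than 95 mm above the bench) (height (world z) of the grasp point above 0.095 m), for 0.05 s.
3. fingertips held for 1.5 s over the middle of the empty seat (grasp point within 20 mm sideways), at most about 45 mm above the jig (horizontal distance between the grasp point and empty_seat below 0.02 m and z of the grasp point in the frame of empty_seat between 0.023 and 0.07 m), for 1.5 s.
At the end, for the whole second after the job is handed in: after both have been pointed at in order, the hand is drawn up (grasp point more than 150 mm above the bench) and the three copper links, the white block and the coil lie at rest within 4 mm of where they were (height (world z) of the grasp point above 0.15 m and distance of each of spare_link, seated_link_a, seated_link_b, spacer_block, nickel_coil from where it was at the start of the episode below 0.004 m and linear speed of each of spare_link, seated_link_a, seated_link_b, spacer_block, nickel_coil below 0.02 m/s); the robot touches nothing.
It fails at once if the robot touches anything (the bench and the clutter included) (contact force between any of the fingers, the arm and anything else above 0.3 N).
It fails at once if a copper link, the white block or the coil is moved or lifted by more than 4 mm (distance of any of spare_link, seated_link_a, seated_link_b, spacer_block, nickel_coil from where it was at the start of the episode above 0.004 m).
It fails at once if the fingertips come down over a thing that is not meant: within about 40 mm above a seated link, the white block or the coil and within 18 mm of its middle sideways ((horizontal distance between the grasp point and seated_link_a below 0.018 m and z of the grasp point in the frame of seated_link_a between -1 and 0.062 m) or (horizontal distance between the grasp point and seated_link_b below 0.018 m and z of the grasp point in the frame of seated_link_b between -1 and 0.062 m) or (horizontal distance between the grasp point and spacer_block below 0.018 m and z of the grasp point in the frame of spacer_block between -1 and 0.075 m) or (horizontal distance between the grasp point and nickel_coil below 0.018 m and z of the grasp point in the frame of nickel_coil between -1 and 0.065 m)).
It also fails if it takes over 45 s, if anything falls off the work surface, if the arm or the gripper's body presses on something with over 40 N, if the wrist force passes 120 N, or if a joint passes its speed limit or range.

## Working session

There is one attempt and no reset: what is moved stays moved. The work goes in short steps, Python scripts to look and compute and a shell command to move; the robot and the scene stay as the last step left them, time stands still between calls to the robot, and variables do not carry over. Pictures are saved under pics/ and viewed, at most 10 in all, crops included, and the job is handed in when it is done.

```bash
mkdir -p pics
python3 - <<'E'
from rig import arm
import cv2
s=arm.sense();print(s['clock'],s['tcp_pos'],s['tcp_rot'],s['finger_gap'])
for n in['top','scene']:
    p=arm.read_camera(n);cv2.imwrite(f'pics/{n}1.png',p['color'][:,:,::-1])
    print(n,p['fx'],p['fy'],p['cx'],p['cy'],p['R'],p['t'])
    for t in['spare_link','empty_seat','jig','spacer_block','nickel_coil']:
        print(t,[(round(d['p'],2),[round(float(v)) for v in d['rect']]) for d in arm.boxes_of(p,t)][:4])
E
```

```text
0.0 [ 0.12715427 -0.50897374  0.2496733 ] [-3.11669178e+00 -3.83396666e-01  2.75878094e-04] 1.0018865213658046
top 409.54163665523276 409.54163665523276 275.1755858216254 211.50908309727598 [[ 0.00580424 -0.99995062  0.00806609]
 [-0.99634049 -0.00647077 -0.08522762]
 [ 0.08527561 -0.00754189 -0.99632886]] [0.02191247 0.49653998 0.85587238]
spare_link [(0.77, [224, 223, 239, 250])]
empty_seat [(0.53, [388, 196, 401, 226])]
jig [(0.68, [349, 178, 437, 243]), (0.17, [388, 196, 400, 223])]
spacer_block [(0.57, [194, 180, 210, 200])]
nickel_coil [(0.71, [363, 193, 377, 222])]
scene 382.18988181682784 382.18988181682784 279.74878713286597 201.71943333456838 [[ 9.29299997e-01 -3.69325463e-01 -4.65947213e-04]
 [-2.67151622e-01 -6.71337083e-01 -6.91329540e-01]
 [ 2.55012795e-01  6.42577018e-01 -7.22539446e-01]] [-0.44387355  0.17646298  0.72503535]
spare_link [(0.48, [234, 187, 263, 192])]
empty_seat [(0.69, [322, 294, 356, 313])]
jig [(0.73, [298, 256, 384, 360])]
spacer_block [(0.59, [266, 154, 289, 175])]
nickel_coil [(0.67, [219, 140, 248, 161]), (0.24, [314, 273, 351, 290])]
```

View pics/top1.png

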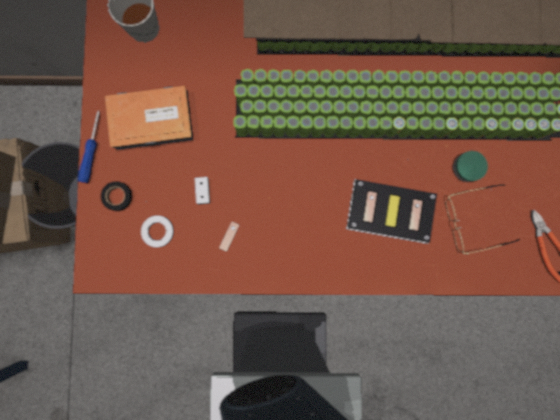

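View pics/scene1.png

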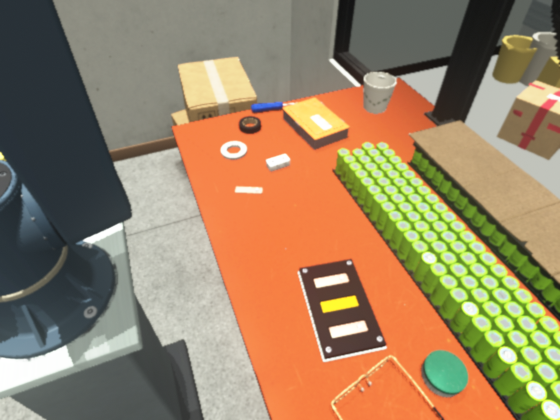

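The top view shows the loose copper link at about (229,236). The jig's middle pocket is the empty one, with its amber strip at (393,211) between two copper links. The coil is at (157,231) and the block at (202,190). The scene view agrees: link at (249,190), seat at (339,304).

```bash
cat > h.py <<'E'
import numpy as np
def plane(p,uv,z,R=None,t=None):
    R=np.array(p['R']) if R is None else R; t=np.array(p['t']) if t is None else t
    c=-R.T@t; d=R.T@np.array([(uv[0]-p['cx'])/p['fx'],(uv[1]-p['cy'])/p['fy'],1])
    return c+d*(z-c[2])/d[2]
E
python3 - <<'E'
from rig import arm
from h import *
import cv2
for n,pts in {'top':dict(spare=(229,236,.003),seat=(392.5,211,.012),block=(202,190,.02),coil=(157,231,.009)),'scene':dict(spare=(249,190,.003),seat=(339,304,.012),block=(278,162,.02),coil=(233,149,.009))}.items():
    p=arm.read_camera(n);im=p['color'];hsv=cv2.cvtColor(im,cv2.COLOR_RGB2HSV)
    for k,(u,v,z) in pts.items():
        if k in('spare','seat'):
            m=cv2.inRange(hsv,(20,120,100),(35,255,255)) if k=='seat' else cv2.inRange(hsv,(0,0,150),(25,140,255))
            _,_,st,ce=cv2.connectedComponentsWithStats(m)
            i=1+np.argmin(np.linalg.norm(ce[1:]-[u,v],axis=1)); print(k,'blob',ce[i],st[i][4]); 
            print('   blob pos',plane(p,ce[i],z).round(4))
        print(n,k,plane(p,(u,v),z).round(4))
E
```

```text
spare blob [228.6160221  236.17127072] 362
   blob pos [0.4435 0.1257 0.003 ]
top spare [0.4439 0.1248 0.003 ]
seat blob [392.3659306  210.15772871] 317
   blob pos [ 0.5018 -0.2293  0.012 ]
top seat [ 0.4999 -0.2296  0.012 ]
top block [0.5419 0.1826 0.02  ]
top coil [0.4536 0.2796 0.009 ]
spare blob [248.36318408 189.47761194] 201
   blob pos [0.4466 0.1258 0.003 ]
scene spare [0.4474 0.1236 0.003 ]
seat blob [338.91051454 303.65100671] 447
   blob pos [ 0.5036 -0.2275  0.012 ]
scene seat [ 0.5034 -0.2281  0.012 ]
scene block [0.5425 0.1752 0.02  ]
scene coil [0.4556 0.2809 0.009 ]
```

```bash
python3 -m crank '[[20,30,0,5],[20,40,0,5],[20,40,0,5],[20,40,0,5],[20,40,0,5],[20,40,0,5],[20,40,0,5],[20,40,0,5]]' 0; python3 -m crank '[[20,40,0,5],[20,40,0,5],[20,40,0,5],[20,40,0,5],[20,40,0,5],[20,40,0,5],[20,40,0,5],[10,30,0,5]]'; python3 -m crank '[[0,0,0,0],[0,0,0,0]]'
python3 - <<'E'
from rig import arm
import cv2
print(arm.sense())
p=arm.read_camera('wrist');cv2.imwrite('pics/w1.png',p['color'][:,:,::-1])
E
```

```text
clock: 1.5
tcp_pos: [0.2876, -0.1977, 0.2505]
tcp_rot: [2.796, 1.431, 0.001]
force: [1.5, -0.6, -0.1]
finger_gap: 0.002
finger_force: 0.0
clock: 2.3
tcp_pos: [0.4384, 0.1133, 0.2502]
tcp_rot: [2.136, 2.303, 0.001]
force: [0.3, 0.1, 0.8]
finger_gap: 0.001
finger_force: 0.0
clock: 2.5
tcp_pos: [0.437, 0.1112, 0.25]
tcp_rot: [-2.141, -2.299, 0.001]
force: [-0.4, -0.9, -0.3]
finger_gap: 0.003
finger_force: 0.0
{'clock': 2.5, 'q': array([ 2.49248967e-01,  1.12195551e-01, -1.72476872e-01,  1.28704104e+00,
       -1.77236486e-04,  1.74865680e+00]), 'joint_velocities': array([-0.03381507, -0.01899246, -0.01528357,  0.00333028, -0.0020929 ,
        0.00167701]), 'tau': array([  1.3203517 , -42.56135702,  35.04700184,  -0.23043585,
         0.09012032,  -0.04843541]), 'tcp_pos': array([0.43704683, 0.11119417, 0.25002514]), 'tcp_rot': array([-2.14051367e+00, -2.29904800e+00,  1.36195626e-03]), 'force': array([-0.44035431, -0.85966416, -0.33601849]), 'torque': array([-0.04649481,  0.01137966, -0.00415499]), 'finger_force': 0.0, 'finger_gap': 0.003366339181703491}
```

View pics/w1.png

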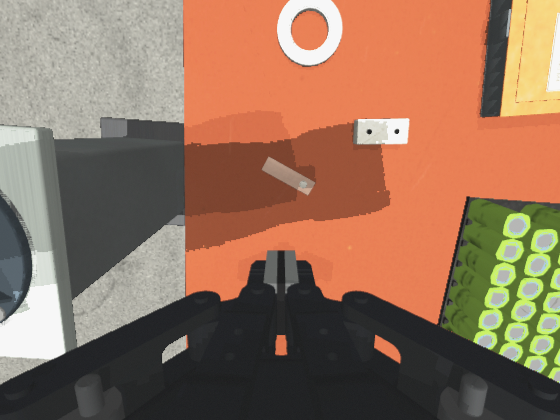

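The wrist view shows the loose link at (288,176), with the fingertips at (281,255). The way down is clear.

```bash
python3 - <<'E'
from rig import arm
from h import *
from scipy.spatial.transform import Rotation as Ro
s=arm.sense();p=arm.read_camera('wrist');M=np.array(p['mount'])
T=np.eye(4);T[:3,:3]=Ro.from_rotvec(s['tcp_rot']).as_matrix();T[:3,3]=s['tcp_pos']
I=np.linalg.inv(T@M);print(plane(p,(288,176),.003,I[:3,:3],I[:3,3]))
E
python3 -m crank '[[8,14,0,0],[0,0,-30,0],[0,0,-35,0],[0,0,-35,0],[0,0,-35,0],[0,0,-30,0],[0,0,-10,0],[0,0,0,0]]'
```

```text
[0.44426688 0.12399149 0.003     ]
clock: 3.4
tcp_pos: [0.4447, 0.1243, 0.0746]
tcp_rot: [-2.142, -2.296, 0.003]
force: [0.4, -0.3, 1.2]
finger_gap: 0.0
finger_force: 0.0
```

```bash
python3 -m crank '[[0,0,-10,0],[0,0,-10,0],[0,0,-10,0],[0,0,0,0],[0,0,0,0],[0,0,0,0],[0,0,0,0],[0,0,0,0]]'; python3 -m crank '[[0,0,0,0],[0,0,0,0],[0,0,0,0],[0,0,0,0],[0,0,0,0],[0,0,0,0],[0,0,0,0],[0,0,0,0]]';python3 -m crank '[[0,0,0,0],[0,0,0,0],[0,0,0,0],[0,0,0,0],[0,0,0,0],[0,0,0,0],[0,0,0,0],[0,0,0,0]]'
python3 - <<'E'
from rig import arm
import cv2
p=arm.read_camera('wrist');cv2.imwrite('pics/w2.png',p['color'][:,:,::-1])
E
```

```text
clock: 4.2
tcp_pos: [0.4455, 0.1248, 0.0456]
tcp_rot: [2.142, 2.298, 0.001]
force: [0.2, 0.5, -0.4]
finger_gap: 0.001
finger_force: 0.0
clock: 5.0
tcp_pos: [0.4452, 0.1247, 0.0453]
tcp_rot: [-2.142, -2.298, 0.0]
force: [-0.9, 0.0, -0.1]
finger_gap: -0.002
finger_force: 0.0
clock: 5.8
tcp_pos: [0.4452, 0.1247, 0.0453]
tcp_rot: [-2.142, -2.298, 0.0]
force: [0.8, 0.1, -0.2]
finger_gap: 0.0
finger_force: 0.0
```

View pics/w2.png

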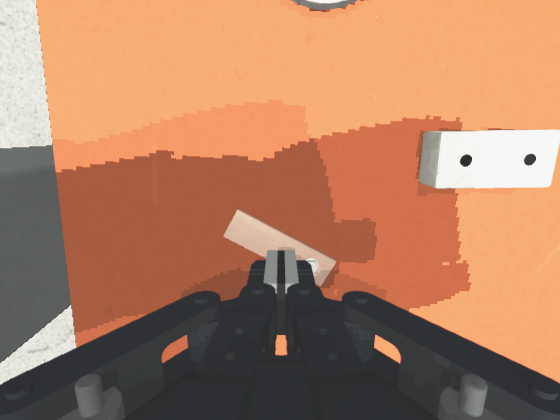

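The fingertips stand over the link's middle, hovering at about (281,252), and nothing has moved. I'll rise and cross over to the seat.

```bash
python3 -m crank '[[0,0,0,0],[0,0,0,0],[0,0,10,0],[0,0,25,0],[0,0,30,0],[0,0,25,0],[0,0,10,0],[0,0,0,0]]'; python3 -m crank '[[3,-20,0,-4],[6,-35,0,-4],[6,-35,0,-4],[6,-35,0,-4],[6,-35,0,-4],[6,-35,0,-4],[6,-35,0,-4],[6,-35,0,-4]]'; python3 -m crank '[[6,-35,0,-4],[6,-35,0,-4],[0,-18,0,0],[0,0,0,0],[0,0,0,0],[0,0,0,0]]'
python3 - <<'E'
from rig import arm
from h import *
import cv2
from scipy.spatial.transform import Rotation as Ro
s=arm.sense();p=arm.read_camera('wrist');M=np.array(p['mount'])
cv2.imwrite('pics/w3.png',p['color'][:,:,::-1])
T=np.eye(4);T[:3,:3]=Ro.from_rotvec(s['tcp_rot']).as_matrix();T[:3,3]=s['tcp_pos']
I=np.linalg.inv(T@M)
for d in arm.boxes_of(p,'empty_seat'):
    r=d['rect'];print(d['p'],r,plane(p,((r[0]+r[2])/2,(r[1]+r[3])/2),.012,I[:3,:3],I[:3,3]))
E
```

```text
clock: 6.65
tcp_pos: [0.4461, 0.1249, 0.1467]
tcp_rot: [2.141, 2.297, 0.004]
force: [0.3, 0.2, -0.7]
finger_gap: 0.003
finger_force: 0.0
clock: 7.45
tcp_pos: [0.4895, -0.1416, 0.1438]
tcp_rot: [-2.693, -1.614, 0.002]
force: [1.5, 0.0, -0.4]
finger_gap: -0.0
finger_force: 0.0
clock: 8.05
tcp_pos: [0.5018, -0.2273, 0.1446]
tcp_rot: [-2.797, -1.427, 0.001]
force: [-0.1, 0.6, 0.2]
finger_gap: 0.002
finger_force: 0.0
0.75 [241.1, 185.4, 321.7, 238.5] [ 0.50119714 -0.22893494  0.012     ]
```

View pics/w3.png

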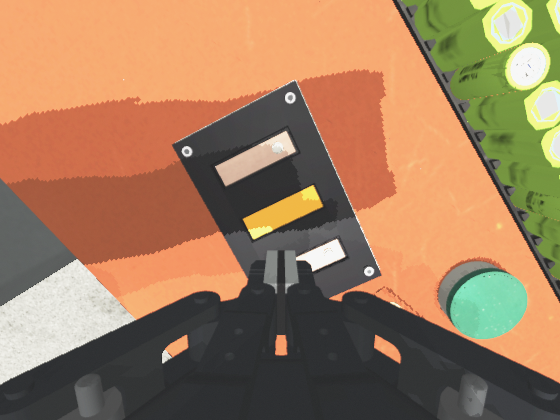

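The amber seat centre is at (282,212), between the two seated links. Its computed position agrees with the earlier measurements, so I'll descend.

```bash
python3 -m crank '[[0,-1,-15,0],[0,0,-25,0],[0,0,-20,0],[0,0,-15,0],[0,0,-10,0],[0,0,-4,0],[0,0,0,0],[0,0,0,0]]'; python3 -m crank '[[0,0,0,0],[0,0,0,0],[0,0,0,0],[0,0,0,0],[0,0,0,0],[0,0,0,0],[0,0,0,0],[0,0,0,0]]';python3 -m crank '[[0,0,0,0],[0,0,0,0],[0,0,0,0],[0,0,0,0],[0,0,0,0],[0,0,0,0],[0,0,0,0],[0,0,0,0]]';python3 -m crank '[[0,0,0,0],[0,0,0,0],[0,0,0,0],[0,0,0,0],[0,0,0,0]]'
python3 - <<'E'
from rig import arm
import cv2
p=arm.read_camera('wrist');cv2.imwrite('pics/w4.png',p['color'][:,:,::-1])
E
```

```text
clock: 8.95
tcp_pos: [0.5027, -0.2294, 0.057]
tcp_rot: [2.798, 1.427, 0.001]
force: [0.7, -0.1, 0.2]
finger_gap: -0.002
finger_force: 0.0
clock: 9.75
tcp_pos: [0.5022, -0.2293, 0.0562]
tcp_rot: [-2.799, -1.427, 0.0]
force: [-0.1, 0.3, -0.2]
finger_gap: -0.003
finger_force: 0.0
clock: 10.55
tcp_pos: [0.5022, -0.2293, 0.0563]
tcp_rot: [-2.799, -1.427, 0.0]
force: [0.2, 0.2, 0.2]
finger_gap: -0.002
finger_force: 0.0
clock: 11.05
tcp_pos: [0.5022, -0.2293, 0.0563]
tcp_rot: [-2.799, -1.427, 0.0]
force: [0.3, -1.0, -0.6]
finger_gap: -0.001
finger_force: 0.0
```

View pics/w4.png

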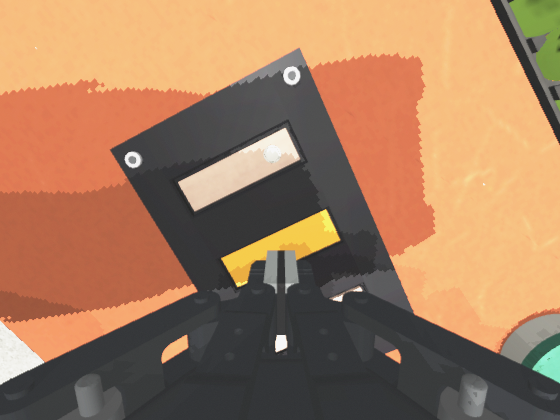

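The fingertips, at (281,252), hover over the middle of the amber strip. Both seated links are still in their pockets.

```bash
python3 -m crank '[[0,0,10,0],[0,0,25,0],[0,0,35,0],[0,0,35,0],[0,0,35,0],[0,0,30,0],[0,0,20,0],[0,0,10,0]]'; python3 -m crank '[[0,0,0,0],[0,0,0,0],[0,0,0,0],[0,0,0,0],[0,0,0,0]]'; python3 -c "
from rig import arm
print(arm.sense()['tcp_pos'],arm.hand_in())"
```

```text
clock: 11.9
tcp_pos: [0.5027, -0.2295, 0.2591]
tcp_rot: [2.797, 1.426, 0.003]
force: [-0.4, -0.8, -0.8]
finger_gap: 0.003
finger_force: 0.0
clock: 12.4
tcp_pos: [0.502, -0.2292, 0.2555]
tcp_rot: [-2.798, -1.426, 0.001]
force: [-0.3, 0.9, 0.2]
finger_gap: 0.004
finger_force: 0.0
the job is handed in; nothing more can be done
[ 0.50198425 -0.22919714  0.255532  ] None
```

I pointed at the loose link and then at the empty middle seat, holding over 2 s at each and rising 10 cm between; the hand finished about 25 cm up with no sign of contact, and the job is handed in at about 12.4 s (no verdict was returned).

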